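Draw the headshell tray out of the organiser's deep bay with the pull hook

ROBOT

A 7-joint arm with a two-finger parallel gripper is mounted at the origin on the work surface. World frame = base frame: x ahead of the robot, y to its left, z up, the work surface at z = 0. Lengths are in m, angles in rad, forces in N, time in s.
With the tool pointing down it reaches from about 0.425 to 0.95 m from the base axis. Payload 4.7 kg.
Tool frame: the origin (TCP) lies between the finger pads; the fingertips stand 8 mm ahead of it and the grasp point (between the pads) lies 11 mm behind it; z points along the fingers, y is the line along which they close (so a half turn about z gives the same grasp; the last joint's range is limited). The gripper opens to 85 mm and grips with 20 to 120 N. Pads are 22 mm wide; open, the fingers measure 114 mm over their backs; the gripper's body (76 mm by 85 mm) begins 54 mm behind the grasp point. The pads swing forward as they close: fully open they stand 13 mm farther back than shut.
Start: joints at [-1.249, 0.469, -0.049, 1.532, 0.024, 1.141, -0.082], TCP at [0.232, 0.634, 0.239] pointing down, gripper open.
Joint ranges: [-2.59, 2.59], [-0.33, 1.99], [-1.39, 1.29], [0.1, 2.45], [-1.04, 4.18], [0.21, 1.99], [-2.66, 2.66]. Speed limits (rad/s): [2.57, 2.57, 3.14, 3.14, 3.14, 3.14, 3.14].

INTERFACE

Orientations are given as a unit quaternion [x, y, z, w].
In Python, from workcell import bot gives the robot as it stands. The module is installed in compiled form; this text tells all that it offers.
- The arm moves only by the tool play_rows, never from a script. Its argument "increments" is a list of rows, each a list of 5 numbers: the closure, from 0 (fully open) to 1 (shut), then the shift along the tool's x, y, z in cm, then the turn about the tool's z in rad. A call has 1 to 20 rows; each row is the pose to reach, as a shift and turn from the pose commanded when the call began, along the tool's axes at that moment; what a row does not reach only later rows make up. A row lasts 1/12 s, in which the tool goes at most 41.7 mm and 7.16 degrees, less where a joint would pass 70% of its speed; a pose out of reach is approached as far as the arm can. A call with a gripper value outside its range is refused whole. The fingers move at their own pace and stop on an object; the grip force is fixed at half the most. Time passes only in rows, so rows that repeat a pose let the fingers close. It gives the time, the measured TCP pose, the force, the opening and the grip force at its end, in the units of the state.
- bot.observe(): the state, without advancing time (a new reading comes with each control period).
- bot.capture(name): name is "scene" or "top" or "wrist"; returns a dict with "frame" (420x560x3 uint8, red, green, blue), "range_z" (420x560 float32, m along the optical axis (not along the pixel's ray), 0 where there is no reading), "fx", "fy", "cx", "cy" (pixels), "position" and "rotation" of the camera in the world; the wrist camera has in their place "mount" (4x4, takes a point from camera to tool coordinates, whose origin is the TCP and whose axes are the flange's). Camera axes: x right, y down, z forward; pixel columns grow to the right and rows downward; lengths in m; the calibration is good to about 2 mm. The wrist camera is an equidistant fisheye: a pixel r from the principal point sees the ray r / f radians off the axis. A picture is of the moment at which its call begins: read the wrist's pose just before it.
- bot.sign_off(): hands the job in; it is judged then, once.
The state is a dict: "clock": time; "joint_pos": joint angles; "joint_velocities": joint speeds; "effort": joint torques, N m; "eef_pos": TCP position; "tool_rot": TCP orientation; "force": force on the tool from outside, world axes, zero at the start; "wrist_torque": the same for the moment, N m; "width": opening from 0.0 (shut) to 1.0 (fully open); "grip_force": force on a finger pad.
Only numpy, scipy, OpenCV 4.12 (cv2) and the standard library are available. Lean on these libraries where they do the work, as an engineer would, in place of code of your own. Each camera call takes 0.05 s, during which the arm holds its last target. There are 200 camera calls.

TASK

Take the pull hook from its rest, reach it in under the organiser's clear dust cover, drop it behind the front lip of the bamboo tray at the back of the bay and drag the tray forward until it beds square against the organiser's front rail, finishing with a steady firm pull of about 12 N held for a second; never pull harder than 18 N, as the rail is only glued, and do not lean on the organiser. Then unhook and lay the hook back in its rest, with both headshells still lying in the tray, which stays against the rail. Touch the tray with the hook only, and leave everything else on the desk as it is.

Things in the scene. Friction and masses are not known exactly. Their poses are not given: they have to be found in the camera images.
- hook: Pull hook lying level in its rest, leg down. Dark wooden handle 110 x 16 x 22 mm (x, y, z); origin on its axis at the middle of the grip, 50 mm behind its front end, x towards the hook. A 5 mm steel rod leaves the front, runs with its axis 10 mm below the origin and at x = +125 mm turns straight down. 55 g, centre of mass 35 mm ahead. Grip the handle across y with about 100 N or it may pivot.
- hook_tip (a point): Bottom end of the hook's upright 5 mm leg, at (125, 0, -36.5) mm in the hook's frame. The leg reaches 24 mm below the rod's underside.
- rest: Grey tool rest, fixed, 175 x 56 mm base 8 mm thick; origin on the desk below the middle of the grip, x along the hook. Two notched cheeks 12 mm thick, 50 mm behind the origin (under the handle) and 90 mm ahead (under the rod), horns flaring up to 59 mm. Play about 2.5 mm either side. The resting hook's origin is 50 mm above this one, same axes; fingers fit between the cheeks.
- organiser: Bamboo organiser, fixed, 237 deep. Origin on the desk at its front face, on the tray bay's centreline; +x into the bay. Bay floor 8 mm up, bay 116 mm wide. The front 78 mm is open above (side walls 46 mm high); behind, side walls 97 mm high carry the clear cover. At y = +66 to +156 mm a column 62 mm high with the drawer, small cartridges on top to 82 mm. Tray home: its origin at x = 55.5 mm.
- rail_face (a point): Middle of the top inner edge of the front rail across the bay mouth, at (8, 0, 28) mm in the organiser's frame. The rail is 8 mm thick, rises 20 mm over the bay floor and is rigid: it is the stop for the tray.
- cover_edge (a point): Middle of the lower front edge of the clear acrylic dust cover that roofs the rear of the bay, at (78, 0, 97) mm in the organiser's frame; the cover is 4 mm thick and reaches back to x = 237 mm.
- tray: Loose bamboo tray, 95 long (x), 110 wide (y), 34 high, walls 4 mm; origin at the centre of its underside, +x to its back. Starts 80 to 110 mm behind its home place, a little skewed, 3 mm side play. Behind the front lip a gap 30 mm long and deep is free within 29 mm of the middle (brass weights beside it). 0.27 to 0.43 kg; slides at 1 to 3 N; the rail does not give.
- tray_lip (a point): Middle of the top inner edge of the tray's front lip, at (-43.5, 0, 34) mm in the tray's frame, 42 mm above the desk; the lip is 4 mm thick.
- headshell_red: Red plastic headshell, 54 x 19 x 12 mm, loose in the rear compartment of the tray; origin at its underside.
- headshell_black: Black plastic headshell, same size, loose in the rear compartment of the tray.
- drawer (a joint): Opening of the organiser's small sliding drawer (m); 0 is closed. Brass knob stands 15 mm out of the front. Not to be used.
- cube: Clear acrylic cube box 90 x 90 x 80 mm with a hinged lid and knob (to 115 mm high), fixed. Bystander.
- coaster: Blue ceramic coaster, 96 mm across, 8 mm thick, loose. Bystander.
- gauge: Steel balance-beam stylus gauge, 100 x 24 x 23 mm, loose. Bystander.
- puck: Aluminium record weight, 76 mm across, 40 mm high, loose. Bystander.
- screwdriver: Screwdriver 140 mm long, loose. Bystander.
- brush: Record brush 90 x 30 x 24 mm, loose. Bystander.
- cube_lid (a joint): Opening of the acrylic cube's lid (rad); 0 is shut. Not to be used.
There are look-alikes about, which are no part of the job. What is shaped like the hook but green is not meant. What is shaped like the rest but yellow is not meant.

How it is judged:
By the outcome, as a careful person would: the job done as asked, in the order asked, and still so for the second after the job is handed in, with the robot touching nothing.
It also fails if it takes over 67 s, if anything falls off the work surface, if the arm or the gripper's body presses on something with over 40 N, if the wrist force passes 120 N, or if a joint passes its speed limit or range.

## Working session

There is one attempt and no reset: what is moved stays moved. The work goes in short steps, Python scripts to look and compute and a tool call to move; the robot and the scene stay as the last step left them, time stands still between calls to the robot, and variables do not carry over. Pictures are saved under pics/ and viewed, at most 10 in all, crops included, and the job is handed in when it is done.

Besides the shell and the picture viewer there is one more tool, called after "Request:" in YAML: its name, and indented under it one key for each argument. play_rows: Moves the arm, as the interface text tells. Its arguments: {"type":"object","properties":{"increments":{"type":"array","items":{"type":"array","items":{"type":"number"}}}},"required":["increments"]}

```bash
mkdir -p pics
cat > h.py <<'E'
import numpy as np, cv2
from scipy.spatial.transform import Rotation as R
from workcell import bot
def save(n,a,s=1):
    cv2.imwrite('pics/'+n,cv2.resize(a[:,:,::-1],None,fx=s,fy=s,interpolation=cv2.INTER_CUBIC))
def ray(c,u,v):
    d=np.array([(u-c['cx'])/c['fx'],(v-c['cy'])/c['fy'],1.]); return np.array(c['position']),np.array(c['rotation'])@d
def plane(c,u,v,z):
    p,d=ray(c,u,v); return p+d*(z-p[2])/d[2]
def cloud(c):
    v,u=np.mgrid[:420,:560]; z=c['range_z']
    P=np.stack([(u-c['cx'])/c['fx']*z,(v-c['cy'])/c['fy']*z,z],-1)
    return P@np.array(c['rotation']).T+np.array(c['position'])
E
python3 - <<'E'
from h import *
import pickle
s=bot.observe(); print(s)
a=bot.capture('top');b=bot.capture('scene')
pickle.dump((a,b),open('c0.pkl','wb'))
save('top.png',a['frame'],1.42);save('scene.png',b['frame'],1.42)
for c in (a,b): print(c['position'],np.round(c['rotation'],3).tolist(),c['fx'],c['cx'],c['cy'])
E
```

```text
{'clock': 0.0, 'joint_pos': array([-1.24886029,  0.46945575, -0.04858156,  1.53371174,  0.02411318,
        1.14099956, -0.08227721]), 'joint_velocities': array([-0.00119031, -0.00088524, -0.00061211,  0.00019141,  0.00117692,
       -0.0003897 , -0.00018735]), 'effort': array([-7.02573470e-05, -5.10305393e+01, -4.68518736e-02, -2.37715048e+01,
        1.05486671e-02,  7.61017174e-03,  1.43302339e-05]), 'eef_pos': array([0.23178827, 0.63333977, 0.23824418]), 'tool_rot': array([ 1.74495855e-01,  9.84657407e-01, -9.85868955e-04, -1.28100729e-04]), 'force': array([ 0.16711446,  0.54181628, -0.53960583]), 'wrist_torque': array([-0.01141387,  0.0096781 , -0.00019029]), 'grip_force': 0.0, 'width': 1.0037271280328508}
[ 0.48604936 -0.0247882   1.1723376 ] [-0.704, 0.708, -0.031, 0.041] 400.84721530818234 283.649929631806 210.8616716141996
[ 1.37530962 -0.24918318  0.64997724] [0.707, 0.535, -0.272, -0.374] 403.75657559774794 281.29250095062736 204.78063442684234
```

View pics/top.png

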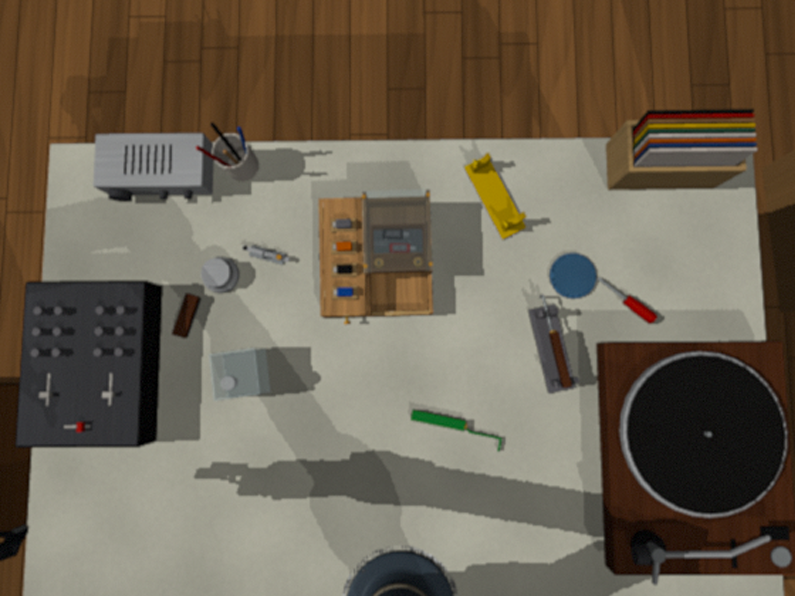

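View pics/scene.png

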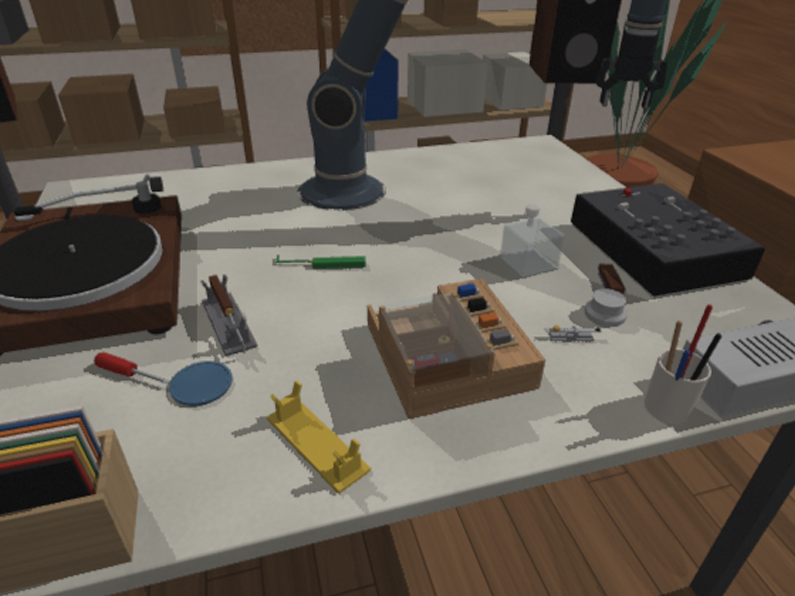

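Run:
```python
import re
t=open('h.py').read().replace("np.array(c['rotation'])","R.from_quat(c['rotation']).as_matrix()")
open('h.py','w').write(t)
from h import *
import pickle
a,b=pickle.load(open('c0.pkl','rb'))
f=a['frame'];P=cloud(a)
print('desk z',np.median(P[300:340,180:260,2]), 'res mm', 1.17/400*1e3)
hsv=cv2.cvtColor(f,cv2.COLOR_RGB2HSV)
# handle: brown within ROI
def comp(m,x0,y0,x1,y1):
    q=np.zeros_like(m);q[y0:y1,x0:x1]=m[y0:y1,x0:x1];return q
m=comp(((hsv[...,0]<14)&(hsv[...,1]>110)).astype(np.uint8),370,205,410,280)
v,u=np.nonzero(m); print('handle n',len(u))
W=np.array([plane(a,x,y,0.061) for x,y in zip(u,v)])[:,:2]
print('rect',cv2.minAreaRect(W.astype(np.float32)*1000),'mean',W.mean(0),'z',np.median(P[v,u,2]))
# rest by height
Z=P[...,2]
roi=comp(((Z>0.004)).astype(np.uint8),365,205,412,282)
v,u=np.nonzero(roi)
print('rest rect(all>4mm)',cv2.minAreaRect((P[v,u,:2]*1000).astype(np.float32)))
b8=comp(((Z>0.004)&(Z<.013)).astype(np.uint8),365,205,412,282); v,u=np.nonzero(b8)
print('base rect',cv2.minAreaRect((P[v,u,:2]*1000).astype(np.float32)),np.median(Z[v,u]))
hi=comp(((Z>0.03)).astype(np.uint8),365,205,412,282); 
n,l,s,c=cv2.connectedComponentsWithStats(hi)
for i in range(1,n):
    k=l==i;print('hi',s[i],P[k].mean(0).round(4),Z[k].max())
# organiser
og=comp((Z>0.02).astype(np.uint8),215,130,312,230); v,u=np.nonzero(og)
print('org rect',cv2.minAreaRect((P[v,u,:2]*1000).astype(np.float32)))
np.set_printoptions(linewidth=220)
print((Z[130:230:3,220:310:3]*1000).round().astype(int))
c1=f[125:235,215:315];c2=f[200:285,360:445]
save('crop.png',np.hstack([cv2.resize(c1,(400,440),interpolation=2),cv2.resize(c2,(380,440),interpolation=2)]))
```

```text
desk z 4.8667502327459644e-05 res mm 2.925
handle n 237
rect ((482.3913269042969, -313.32464599609375), (105.44608306884766, 17.968015670776367), 12.296895027160645) mean [ 0.48147631 -0.31294279] z 0.06055226053228835
rest rect(all>4mm) ((517.3994140625, -202.3765106201172), (354.56524658203125, 211.10792541503906), 89.45594787597656)
base rect ((516.5260009765625, -311.1016540527344), (133.90342712402344, 212.85525512695312), 88.5398941040039) 0.007543276711239999
hi [378 207  30  66 463] [ 0.5019 -0.308   0.0615] 1.1723375979839192
hi [404 207   1   1   1] [ 0.486  -0.0248  1.1723] 1.1723375979839192
hi [396 211   1   1   1] [ 0.486  -0.0248  1.1723] 1.1723375979839192
hi [371 231   1   1   1] [ 0.486  -0.0248  1.1723] 1.1723375979839192
hi [409 234   1   1   1] [ 0.486  -0.0248  1.1723] 1.1723375979839192
hi [385 238   1   1   1] [ 0.486  -0.0248  1.1723] 1.1723375979839192
hi [410 245   1   1   1] [ 0.486  -0.0248  1.1723] 1.1723375979839192
hi [408 248   1   1   1] [ 0.486  -0.0248  1.1723] 1.1723375979839192
hi [380 261   1   1   1] [ 0.486  -0.0248  1.1723] 1.1723375979839192
hi [387 271   1   1   1] [ 0.486  -0.0248  1.1723] 1.1723375979839192
org rect ((647.7832641601562, 44.90491485595703), (326.7771301269531, 222.14755249023438), 1.4001827239990234)
[[  0   0   4 ...   0  -1  -2]
 [ -2  -4   0 ... 104  -1   0]
 [  5   2   5 ... 105   0   1]
 ...
 [ -3   3   3 ...   3   2   2]
 [ -3   2   0 ...  -4  -1  -2]
 [  2   0  -1 ...   0   1  -3]]
```

View pics/crop.png

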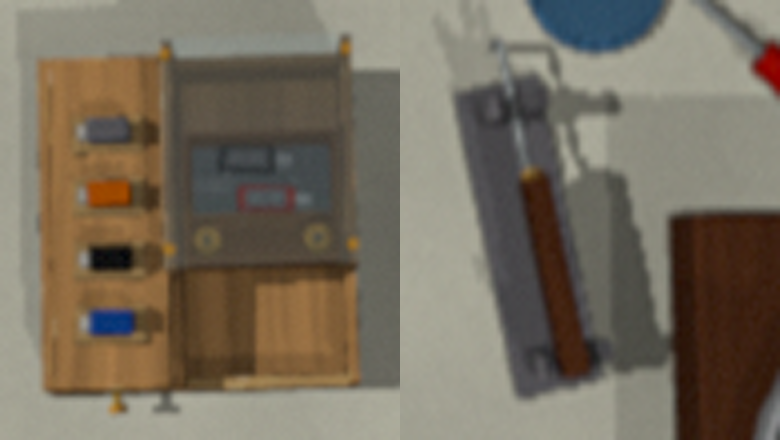

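Run:
```python
from h import *
import pickle
a,b=pickle.load(open('c0.pkl','rb'))
f=a['frame'];P=cloud(a);ok=a['range_z']>0.1;Z=np.where(ok,P[...,2],-1)
def pts(zlo,zhi,x0,y0,x1,y1):
    m=np.zeros(Z.shape,np.uint8);m[y0:y1,x0:x1]=((Z>zlo)&(Z<zhi))[y0:y1,x0:x1]
    m=cv2.morphologyEx(m,cv2.MORPH_OPEN,np.ones((2,2)))
    n,l,s,_=cv2.connectedComponentsWithStats(m);i=1+np.argmax(s[1:,4]);return P[l==i]
def rect(Q):
    r=cv2.minAreaRect((Q[:,:2]*1000).astype(np.float32));return np.round(r[0],1),np.round(r[1],1),round(r[2],2)
C=pts(.055,.069,215,130,270,235);print('column',len(C),rect(C),np.median(C[:,2]))
print('base',rect(pts(.004,.012,366,205,405,280)),'handle+',rect(pts(.05,.066,366,205,412,282)))
T=pts(.03,.2,412,235,470,300);print('turntable ymax',T[:,1].max(),np.median(T[:,2]))
hsv=cv2.cvtColor(f,cv2.COLOR_RGB2HSV)
print('Z rows thru bay (col 285):',[(v,int(Z[v,285]*1000),f[v,285].tolist()) for v in range(136,228,2)])
print('Z across row 212',[(u,int(Z[212,u]*1000)) for u in range(250,310,2)])
# brown handle axis PCA
m=np.zeros(Z.shape,bool);m[205:280,370:410]=((hsv[...,0]<14)&(hsv[...,1]>110))[205:280,370:410]
v,u=np.nonzero(m);W=np.array([plane(a,x,y,0.061) for x,y in zip(u,v)])[:,:2];c=W.mean(0)
d=np.linalg.svd(W-c)[2][0];d*=np.sign(d[0]);print('axis deg',np.degrees(np.arctan2(d[1],d[0])),'center',c,'proj ext',((W-c)@d).min(),((W-c)@d).max())
# brass
for nm,bx in (('L',(262,180,272,190)),('R',(289,179,299,190))):
    x0,y0,x1,y1=bx;k=hsv[y0:y1,x0:x1];w=np.clip(k[...,1].astype(float)-100,0,None)
    print(nm,k[...,1].max(),k[...,2].max())
save('bay.png',f[130:228,250:310],6)
```

```text
column 2226 (array([635.3,  98.1]), array([356.2, 150.4]), 16.59) 0.06242953687687636
base (array([ 522.7, -199.2]), array([319.6, 158.1]), 75.55) handle+ (array([ 506.1, -197.1]), array([330.3, 106.1]), 78.85)
turntable ymax -0.024788198903451103 0.0771104148290288
Z rows thru bay (col 285): [(136, -1000, [138, 144, 135]), (138, 100, [119, 120, 109]), (140, 100, [92, 84, 70]), (142, 99, [79, 73, 62]), (144, 97, [75, 70, 61]), (146, 98, [88, 80, 67]), (148, 99, [89, 80, 66]), (150, 100, [90, 82, 69]), (152, 102, [88, 80, 69]), (154, 101, [92, 83, 71]), (156, 104, [89, 81, 68]), (158, 98, [76, 67, 58]), (160, 100, [65, 62, 56]), (162, 101, [71, 73, 74]), (164, 105, [93, 98, 102]), (166, 100, [79, 86, 89]), (168, 100, [65, 73, 73]), (170, 104, [69, 71, 74]), (172, 98, [81, 72, 74]), (174, 102, [79, 82, 85]), (176, 97, [81, 71, 73]), (178, 103, [83, 66, 56]), (180, 99, [80, 71, 57]), (182, 99, [79, 70, 57]), (184, 96, [79, 70, 59]), (186, 97, [79, 69, 58]), (188, 97, [84, 73, 60]), (190, 102, [76, 63, 52]), (192, 5, [77, 56, 35]), (194, 7, [83, 62, 38]), (196, 11, [121, 89, 52]), (198, 
[... 152 characters left out ...]
(210, 7, [149, 111, 67]), (212, 7, [147, 109, 64]), (214, 9, [131, 96, 56]), (216, 9, [131, 97, 58]), (218, 9, [121, 92, 54]), (220, 28, [153, 123, 78]), (222, -2, [130, 122, 103]), (224, -1, [161, 161, 146]), (226, 0, [163, 162, 146])]
Z across row 212 [(250, 65), (252, 60), (254, 62), (256, 61), (258, 45), (260, 43), (262, 5), (264, 8), (266, 8), (268, 2), (270, 6), (272, 5), (274, 7), (276, 8), (278, 6), (280, 10), (282, 11), (284, 8), (286, 7), (288, 8), (290, 8), (292, 9), (294, 6), (296, 12), (298, 7), (300, 7), (302, 46), (304, 47), (306, 1), (308, -1000)]
axis deg 12.442152379558081 center [ 0.48147631 -0.31294279] proj ext -0.05191079658046353 0.05352449086602696
L 109 112
R 109 111
```

View pics/bay.png

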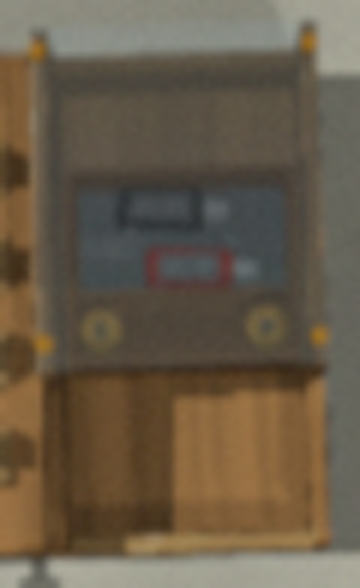

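Run:
```python
from h import *
import pickle
a,b=pickle.load(open('c0.pkl','rb'))
P=cloud(a);ok=a['range_z']>0.1;Z=np.where(ok,P[...,2],-1)
g=lambda x,y,z:plane(a,250+x/6-.08,130+y/6-.08,z)[:2].round(4)
print('rail front L,R',g(70,553,.028),g(325,548,.028))
print('rail inner R',g(180,538,.028),g(305,533,.028))
print('cover edge L,R',g(45,374,.101),g(322,364,.101))
print('R wall outer @front,@cover',g(328,545,.046),g(326,375,.046),' cover back corner',g(313,58,.101),g(40,62,.101))
print('weights',g(101,328,.03),g(266,326,.03)); print('felt frontL,R',g(76,292,.013),g(288,289,.013),'back',g(76,182,.013),g(288,180,.013))
def clean(lo,hi,x0,y0,x1,y1):
    k=(Z>lo)&(Z<hi);k[:y0]=k[y1:]=0;k[:,:x0]=k[:,x1:]=0
    k=k&(cv2.filter2D(k.astype(np.float32),-1,np.ones((3,3)))>=6);return P[k]
for nm,Q in (('col',clean(.05,.075,215,130,262,230)),('base',clean(.004,.012,366,205,412,282)),('cover',clean(.09,.112,250,130,312,200)),('lowwall',clean(.04,.052,298,190,312,226))):
    if len(Q)<5: print(nm,len(Q));continue
    q=cv2.minAreaRect((Q[:,:2]*1000).astype(np.float32));print(nm,len(Q),np.round(q[0],1),np.round(q[1],1),round(q[2],2),np.median(Q[:,2]))
# edge lines by per-row/col extents in the column and turntable
Q=clean(.06,.1,412,235,470,300);print('turntable ymax',np.percentile(Q[:,1],99),Q[:,0].max())
```

```text
rail front L,R [0.5723 0.0541] [ 0.5739 -0.0676]
rail inner R [0.5791 0.0015] [ 0.5812 -0.0581]
cover edge L,R [0.6477 0.0604] [ 0.6513 -0.0643]
R wall outer @front,@cover [ 0.574  -0.0683] [ 0.6546 -0.0682]  cover back corner [ 0.7924 -0.0617] [0.7916 0.0629]
weights [0.6805 0.0391] [ 0.6809 -0.0403]
felt frontL,R [0.7013 0.0523] [ 0.7021 -0.0514] back [0.7561 0.0523] [ 0.7563 -0.0518]
col 2304 [690.4 111.8] [237.5  90.4] 1.47 0.06248449489155683
base 619 [ 523.4 -311.6] [108.3 207.9] 81.64 0.007884752272866224
cover 2766 [731.9   2. ] [160.  131.8] 1.33 0.10104741690358321
lowwall 69 [614.4 -63.1] [76.4  7.5] 2.61 0.04656173730312929
turntable ymax -0.39346219369757435 0.5173835145296772
```

```bash
cat >> h.py <<'E'
def go(*targets, base=None):
    "targets (x,y,z,yaw_deg of tool y minus 90); prints tool-frame cm and turn"
    s=bot.observe(); M=R.from_quat(s['tool_rot']).as_matrix()
    print('t',round(s['clock'],2),'eef',s['eef_pos'].round(4),'yaw',round(np.degrees(np.arctan2(M[1,1],M[0,1]))-90,2),'F',s['force'].round(2),'T',s['wrist_torque'].round(2),'w',round(s['width'],3),'g',round(s['grip_force'],1),'j',s['joint_pos'].round(2))
    for t in targets:
        d=M.T@(np.array(t[:3])-s['eef_pos'])*100
        y=np.degrees(np.arctan2(M[1,1],M[0,1]))-90
        print(t,'->',d.round(2),'turn',round(-np.radians(t[3]-y),4))
E
python3 -c "
from h import *
go((.50,.15,.24,0),(.4869,-.312,.16,12.4))"
```

```text
t 0.1 eef [0.2318 0.6334 0.2384] yaw -20.1 F [-0.03 -0.2  -0.22] T [-0.01 -0.03  0.01] w 1.003 g 0.0 j [-1.25  0.47 -0.05  1.53  0.02  1.14 -0.08]
(0.5, 0.15, 0.24, 0) -> [-41.8  -36.18  -0.1 ] turn -0.3508
(0.4869, -0.312, 0.16, 12.4) -> [-56.45 -80.     7.98] turn -0.5672
```

Request:
play_rows:
  increments:
    - [0.3,-41.8,-36.2,0,-0.35]
    - [0.3,-41.8,-36.2,0,-0.35]
    - [0.3,-41.8,-36.2,0,-0.35]
    - [0.3,-41.8,-36.2,0,-0.35]
    - [0.3,-41.8,-36.2,0,-0.35]
    - [0.3,-41.8,-36.2,0,-0.35]
    - [0.3,-41.8,-36.2,0,-0.35]
    - [0.3,-41.8,-36.2,0,-0.35]
    - [0.3,-41.8,-36.2,0,-0.35]
    - [0.3,-41.8,-36.2,0,-0.35]
    - [0.3,-41.8,-36.2,0,-0.35]
    - [0.3,-41.8,-36.2,0,-0.35]
    - [0.3,-41.8,-36.2,0,-0.35]
    - [0.3,-41.8,-36.2,0,-0.35]
    - [0.3,-56.45,-80,2,-0.567]
    - [0.3,-56.45,-80,2,-0.567]
    - [0.3,-56.45,-80,2,-0.567]
    - [0.3,-56.45,-80,2,-0.567]
    - [0.3,-56.45,-80,2,-0.567]
    - [0.3,-56.45,-80,2,-0.567]

```text
clock: 1.77
eef_pos: [0.4925, -0.0976, 0.2284]
tool_rot: [-0.108, 0.994, 0.0, -0.0]
force: [0.0, 0.5, -0.8]
width: 0.698
grip_force: 0.0
```

Request:
play_rows:
  increments:
    - [0.3,0,0,0,0]

```text
clock: 1.85
eef_pos: [0.4915, -0.1053, 0.2285]
tool_rot: [-0.101, 0.995, -0.002, -0.001]
force: [-0.5, 0.1, 0.5]
width: 0.699
grip_force: 0.0
```

```bash
python3 -c "
from h import *
go((.4869,-.312,.15,12.4))"
```

```text
t 1.85 eef [ 0.4915 -0.1053  0.2285] yaw 11.6 F [-0.48  0.1   0.48] T [-0.05  0.01 -0.  ] w 0.699 g 0.0 j [-0.1   0.2   0.26  1.96 -0.05  0.99  1.96]
(0.4869, -0.312, 0.15, 12.4) -> [  4.59 -20.13   7.94] turn -0.0139
```

Request:
play_rows:
  increments:
    - [0.3,4.6,-20.1,7.9,-0.014]
    - [0.3,4.6,-20.1,7.9,-0.014]
    - [0.3,4.6,-20.1,7.9,-0.014]
    - [0.3,4.6,-20.1,7.9,-0.014]
    - [0.3,4.6,-20.1,7.9,-0.014]
    - [0.3,4.6,-20.1,7.9,-0.014]
    - [0.3,4.6,-20.1,7.9,-0.014]
    - [0.3,4.6,-20.1,7.9,-0.014]
    - [0.3,4.6,-20.1,7.9,-0.014]

```text
clock: 2.6
eef_pos: [0.4921, -0.3, 0.1497]
tool_rot: [-0.116, 0.993, 0.001, 0.0]
force: [-0.1, -0.1, -0.4]
width: 0.699
grip_force: 0.0
```

Run:
```python
from h import *
go((.4869,-.312,.039,12.4),(.4869,-.312,.15,12.4))
s=bot.observe();c=bot.capture('wrist');f=c['frame'];np.savez('w0.npz',f=f)
T=np.array(c['mount']);print(T.round(3).tolist(),c['fx'],c['cx'],c['cy'])
M=np.eye(4);M[:3,:3]=R.from_quat(s['tool_rot']).as_matrix();M[:3,3]=s['eef_pos'];G=M@T
def wplane(u,v,z):
    x,y=u-c['cx'],v-c['cy'];r=np.hypot(x,y);th=r/c['fx'];d=G[:3,:3]@np.array([np.sin(th)*x/r,np.sin(th)*y/r,np.cos(th)]);return G[:3,3]+d*(z-G[2,3])/d[2]
hsv=cv2.cvtColor(f,cv2.COLOR_RGB2HSV)
k=((hsv[...,0]<14)&(hsv[...,1]>110)&(hsv[...,2]>25)).astype(np.uint8)
n,l,st,ce=cv2.connectedComponentsWithStats(k)
for i in range(1,n):
    if st[i,4]<150: continue
    v,u=np.nonzero(l==i);W=np.array([wplane(x,y,.061) for x,y in zip(u,v)])[:,:2];r=cv2.minAreaRect((W*1000).astype(np.float32));print(st[i],np.round(r[0],1),np.round(r[1],1),round(r[2],1))
save('wrist0.png',f,1.4)
```

```text
t 2.6 eef [ 0.4921 -0.3     0.1497] yaw 13.32 F [-0.13 -0.1  -0.37] T [ 0.02 -0.02  0.06] w 0.699 g 0.0 j [ 0.23  0.41  0.32  1.88 -0.17  0.87  2.43]
(0.4869, -0.312, 0.039, 12.4) -> [ 0.79 -1.06 11.06] turn 0.0161
(0.4869, -0.312, 0.15, 12.4) -> [ 0.78 -1.04 -0.04] turn 0.0161
[[0.001, -0.955, -0.295, 0.075], [1.0, 0.0, 0.001, -0.001], [-0.001, -0.295, 0.955, -0.134], [0.0, 0.0, 0.0, 1.0]] 325.19226210127806 277.6372922941888 215.31910215853108
[   11     0   197   227 19349] [ 432.4 -463.8] [158.7 173.5] 89.8
[ 249  127   24  147 3129] [ 481.1 -315.8] [109.   15.7] 12.4
[  53  217   55   62 1470] [ 552.7 -460.8] [59.  27.4] 51.9
```

View pics/wrist0.png

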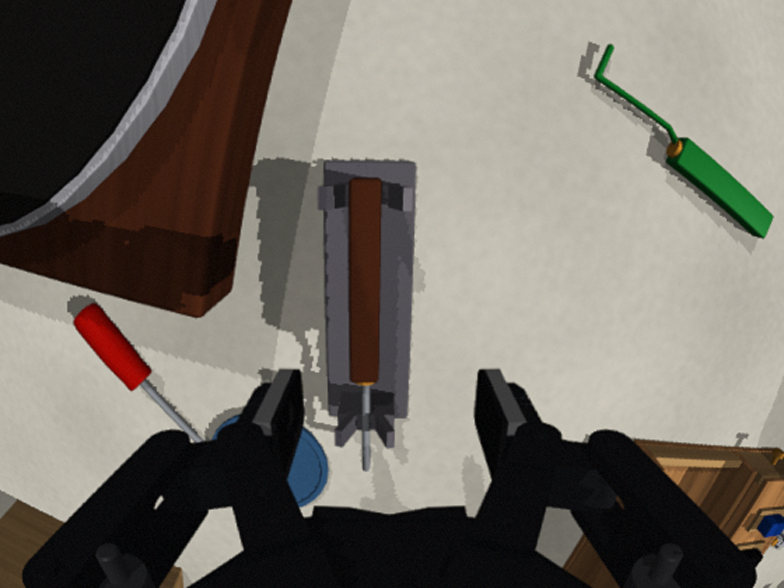

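Request:
play_rows:
  increments:
    - [0.3,0.8,-1.1,0,0.016]
    - [0.3,0.8,-1.1,0,0.016]
    - [0.3,0.8,-1.1,0,0.016]
    - [0.3,0.8,-1.1,0,0.016]

```text
clock: 2.98
eef_pos: [0.4862, -0.3144, 0.1499]
tool_rot: [-0.107, 0.994, 0.0, 0.0]
force: [-0.1, 0.6, -0.7]
width: 0.7
grip_force: 0.0
```

```bash
cat >> h.py <<'E'
def wrist():
    s=bot.observe();c=bot.capture('wrist');M=np.eye(4);M[:3,:3]=R.from_quat(s['tool_rot']).as_matrix();M[:3,3]=s['eef_pos'];c['G']=M@np.array(c['mount']);return c
def wplane(c,u,v,z):
    G=c['G'];x,y=np.asarray(u,float)-c['cx'],np.asarray(v,float)-c['cy'];r=np.hypot(x,y)+1e-9;th=r/c['fx']
    d=np.stack([np.sin(th)*x/r,np.sin(th)*y/r,np.cos(th)],-1)@G[:3,:3].T;return G[:3,3]+d*((z-G[2,3])/d[...,2])[...,None]
def handle(c,z=.061):
    hsv=cv2.cvtColor(c['frame'],cv2.COLOR_RGB2HSV);k=((hsv[...,0]<14)&(hsv[...,1]>110)&(hsv[...,2]>25)).astype(np.uint8);n,l,st,ce=cv2.connectedComponentsWithStats(k)
    for i in range(1,n):
        if st[i,4]<150: continue
        v,u=np.nonzero(l==i);r=cv2.minAreaRect((wplane(c,u,v,z)[:,:2]*1000).astype(np.float32))
        if min(r[1])<25: print('handle',st[i],np.round(r[0],1),np.round(r[1],1),round(r[2],1))
E
python3 -c "
from h import *
handle(wrist());go((.4865,-.3135,.039,12.4))"
```

```text
handle [ 267  139   22  145 3029] [ 480.9 -316.2] [109.7  15.1] 12.2
t 3.03 eef [ 0.4863 -0.3143  0.1498] yaw 12.29 F [-0.4  -0.45  0.1 ] T [-0.01 -0.01 -0.  ] w 0.699 g 0.0 j [ 0.25  0.42  0.32  1.87 -0.17  0.88  2.44]
(0.4865, -0.3135, 0.039, 12.4) -> [-0.03  0.07 11.08] turn -0.0019
```

Request:
play_rows:
  increments:
    - [0.3,0,0,4,0]
    - [0.3,0,0,7,0]
    - [0.3,0,0,9,0]
    - [0.3,0,0,10.5,0]
    - [0.3,0,0,11.1,0]
    - [0.3,0,0,11.1,0]
    - [0.3,0,0,11.1,0]

```text
clock: 3.62
eef_pos: [0.4865, -0.3147, 0.039]
tool_rot: [-0.107, 0.994, -0.0, 0.0]
force: [0.2, -0.4, 0.0]
width: 0.697
grip_force: 0.0
```

Request:
play_rows:
  increments:
    - [0.6,0,0,0,0]
    - [0.75,0,0,0,0]
    - [0.85,0,0,0,0]
    - [0.9,0,0,0,0]
    - [1,0,0,0,0]
    - [1,0,0,0,0]
    - [1,0,0,0,0]
    - [1,0,0,0,0]

```text
clock: 4.28
eef_pos: [0.4867, -0.3149, 0.0396]
tool_rot: [-0.107, 0.994, -0.0, 0.001]
force: [-1.0, 0.5, 6.5]
width: 0.177
grip_force: 58.9
```

```bash
python3 -c "
from h import *
go()"
```

```text
t 4.28 eef [ 0.4867 -0.3149  0.0396] yaw 12.27 F [-1.    0.45  6.45] T [ 0.18  0.19 -0.07] w 0.177 g 58.9 j [ 0.3   0.57  0.27  1.94 -0.24  0.66  2.5 ]
```

Request:
play_rows:
  increments:
    - [1,0,0,-0.5,0]
    - [1,0,0,-1.5,0]
    - [1,0,0,-3,0]
    - [1,0,0,-5,0]
    - [1,0,0,-7.5,0]
    - [1,0,0,-10,0]
    - [1,0,0,-12,0]
    - [1,0,0,-12,0]
    - [1,0,0,-12,0]

```text
clock: 5.03
eef_pos: [0.4866, -0.3149, 0.1601]
tool_rot: [-0.107, 0.994, -0.001, 0.001]
force: [-0.1, 0.1, -1.3]
width: 0.179
grip_force: 58.4
```

Run:
```python
from h import *
go((.45,-.06,.16,1.4))
c=bot.capture('scene');d=bot.capture('top');w=wrist();handle(w,.161+.01)
save('lift.png',np.hstack([cv2.resize(c['frame'][140:270,110:270],(480,390)),cv2.resize(d['frame'][180:290,350:440],(319,390))]))
```

```text
t 5.03 eef [ 0.4866 -0.3149  0.1601] yaw 12.27 F [-0.06  0.14 -1.32] T [-0.    0.06 -0.01] w 0.179 g 58.4 j [ 0.25  0.4   0.33  1.87 -0.17  0.89  2.44]
(0.45, -0.06, 0.16, 1.4) -> [-1.84 25.68 -0.03] turn 0.1898
handle [ 257  155   44  213 8130] [ 476.  -316.4] [102.7  16.8] 12.4
handle [  68  227   56   60 1431] [ 486.1 -400.4] [31.  14.1] 51.2
```

View pics/lift.png

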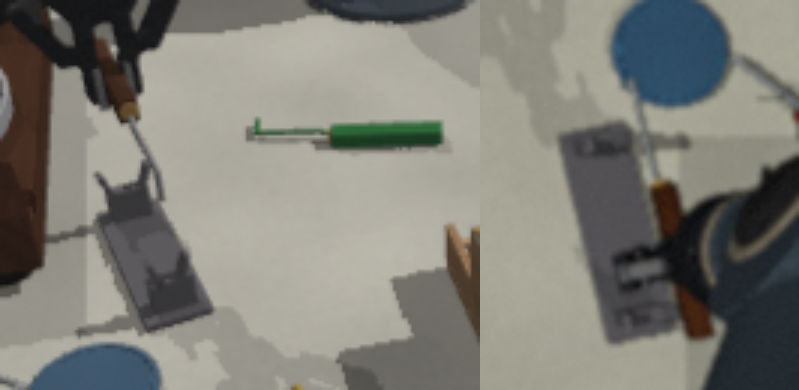

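Run:
```python
from h import *
go((.495,-.0025,.16,1.4))
c=bot.capture('top');print(plane(c,392.9,204,.163),'expect .6087 -.2883')
f=c['frame'];print(c['range_z'].shape)
```

```text
t 5.18 eef [ 0.4853 -0.314   0.1575] yaw 12.28 F [-0.54  0.11 -1.58] T [0.   0.04 0.07] w 0.182 g 58.4 j [ 0.25  0.41  0.33  1.87 -0.17  0.89  2.44]
(0.495, -0.0025, 0.16, 1.4) -> [-7.57 30.23 -0.21] turn 0.1898
[ 0.60594447 -0.28721277  0.163     ] expect .6087 -.2883
(420, 560)
```

Request:
play_rows:
  increments:
    - [1,-7.6,30.2,0,0.19]
    - [1,-7.6,30.2,0,0.19]
    - [1,-7.6,30.2,0,0.19]
    - [1,-7.6,30.2,0,0.19]
    - [1,-7.6,30.2,0,0.19]
    - [1,-7.6,30.2,0,0.19]
    - [1,-7.6,30.2,0,0.19]
    - [1,-7.6,30.2,0,0.19]
    - [1,-7.6,30.2,0,0.19]
    - [1,-7.6,30.2,0,0.19]
    - [1,-7.6,30.2,0,0.19]
    - [1,-7.6,30.2,0,0.19]

```text
clock: 6.23
eef_pos: [0.4959, -0.005, 0.1582]
tool_rot: [-0.011, 1.0, -0.0, -0.0]
force: [-0.4, -0.3, -0.1]
width: 0.178
grip_force: 58.6
```

Run:
```python
from h import *
go((.495,-.0025,.0755,1.4))
c=bot.capture('top');f=c['frame']
save('pre.png',f[125:260,215:315],4)
go()
```

```text
t 6.23 eef [ 0.4959 -0.005   0.1582] yaw 1.23 F [-0.36 -0.29 -0.11] T [-0.01 -0.04  0.02] w 0.178 g 58.6 j [-0.31  0.28  0.28  2.05 -0.1   0.83  1.62]
(0.495, -0.0025, 0.0755, 1.4) -> [0.08 0.26 8.27] turn -0.003
t 6.28 eef [ 0.496  -0.0051  0.1583] yaw 1.21 F [ 0.4  -0.71 -0.42] T [ 0.03 -0.   -0.02] w 0.176 g 58.6 j [-0.31  0.28  0.28  2.05 -0.1   0.83  1.62]
```

View pics/pre.png

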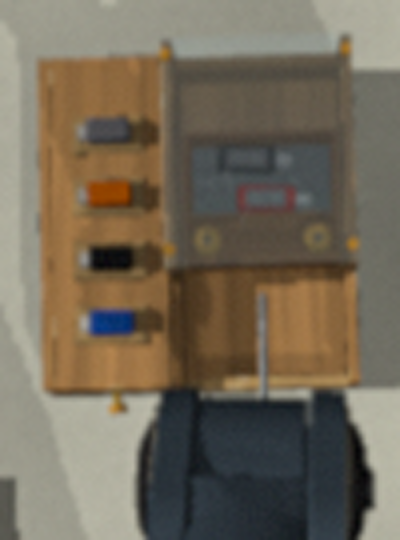

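Request:
play_rows:
  increments:
    - [1,0.1,0.26,2,-0.003]
    - [1,0.1,0.26,4.5,-0.003]
    - [1,0.1,0.26,6.5,-0.003]
    - [1,0.1,0.26,8,-0.003]
    - [1,0.1,0.26,8.3,-0.003]
    - [1,0.1,0.26,8.3,-0.003]
    - [1,0.1,0.26,8.3,-0.003]

```text
clock: 6.87
eef_pos: [0.4957, -0.0015, 0.0762]
tool_rot: [-0.013, 1.0, -0.0, 0.0]
force: [-0.0, 0.7, -1.5]
width: 0.173
grip_force: 58.6
```

Run:
```python
from h import *
go((.559,-.0015,.0755,1.4))
c=bot.capture('top');f=c['frame']
print(plane(c,280.7,198.3,.162),'pre expect .6235 -.002')
cv2.imwrite('pics/p2.png',f)
P=cloud(c);Z=np.where(c['range_z']>.1,P[...,2],-1)
for v in range(192,222,2):
    r=Z[v,272:292]; k=np.nonzero((r>.045)&(r<.1))[0]
    if len(k): print(v,272+k, P[v,272+k.mean().astype(int)].round(3))
```

```text
t 6.87 eef [ 0.4957 -0.0015  0.0762] yaw 1.48 F [-0.02  0.71 -1.48] T [ 0.01 -0.01 -0.03] w 0.173 g 58.6 j [-0.28  0.4   0.25  2.11 -0.16  0.64  1.67]
(0.559, -0.0015, 0.0755, 1.4) -> [-6.33 -0.16  0.07] turn 0.0013
[ 0.62252079 -0.00374307  0.162     ] pre expect .6235 -.002
202 [279] [0.623 0.003 0.081]
204 [280] [ 0.618 -0.     0.079]
206 [279 280] [0.612 0.003 0.082]
208 [279 280] [0.607 0.003 0.08 ]
210 [279 280] [0.602 0.003 0.078]
212 [279 280] [0.596 0.003 0.074]
214 [279 280] [0.591 0.003 0.076]
216 [279 280] [0.585 0.003 0.078]
218 [279 280] [0.579 0.003 0.081]
220 [279 280] [0.574 0.003 0.078]
```

Request:
play_rows:
  increments:
    - [1,-2,0,0,0]
    - [1,-4,0,0,0]
    - [1,-5.5,0,0,0]
    - [1,-6.3,0,0,0]
    - [1,-6.3,0,0,0]
    - [1,-6.3,0,0,0]

```text
clock: 7.42
eef_pos: [0.5579, 0.0008, 0.076]
tool_rot: [-0.013, 1.0, 0.0, -0.0]
force: [-0.1, 0.0, -1.0]
width: 0.174
grip_force: 58.6
```

Run:
```python
from h import *
go((.559,-.0015,.0475,1.4))
c=bot.capture('top');f=c['frame']
save('in.png',f[130:228,250:310],6)
```

```text
t 7.42 eef [0.5579 0.0008 0.076 ] yaw 1.54 F [-0.11  0.03 -1.03] T [ 0.01  0.08 -0.06] w 0.174 g 58.6 j [-0.26  0.48  0.24  1.97 -0.17  0.7   1.68]
(0.559, -0.0015, 0.0475, 1.4) -> [-0.11 -0.24  2.85] turn 0.0025
```

View pics/in.png

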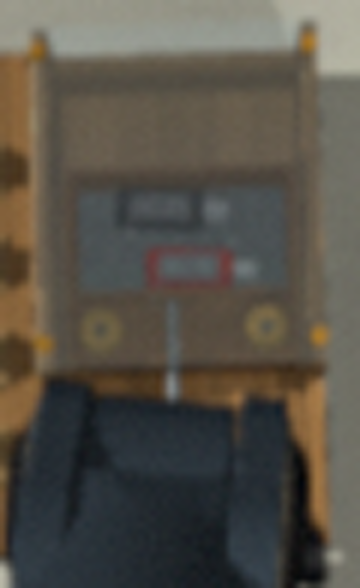

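Request:
play_rows:
  increments:
    - [1,0,-0.3,0.7,0]
    - [1,0,-0.3,1.4,0]
    - [1,0,-0.3,2.1,0]
    - [1,0,-0.3,2.6,0]
    - [1,0,-0.3,2.8,0]
    - [1,0,-0.3,2.8,0]
    - [1,0,-0.3,2.8,0]

```text
clock: 8.05
eef_pos: [0.5582, -0.002, 0.0474]
tool_rot: [-0.014, 1.0, 0.0, -0.0]
force: [-0.8, -0.6, -0.0]
width: 0.178
grip_force: 58.6
```

Request:
play_rows:
  increments:
    - [1,0.2,0,0,0]
    - [1,0.4,0,0,0]
    - [1,0.6,0,0,0]
    - [1,0.8,0,0,0]
    - [1,0.8,0,0,0]

```text
clock: 8.47
eef_pos: [0.5497, -0.0022, 0.0477]
tool_rot: [-0.014, 1.0, 0.0, -0.0]
force: [0.2, -0.3, -0.3]
width: 0.177
grip_force: 58.6
```

Request:
play_rows:
  increments:
    - [1,0.2,0,0,0]
    - [1,0.4,0,0,0]
    - [1,0.6,0,0,0]
    - [1,0.8,0,0,0]
    - [1,1.0,0,0,0]

```text
clock: 8.88
eef_pos: [0.5406, -0.0025, 0.0477]
tool_rot: [-0.014, 1.0, 0.0, 0.001]
force: [2.5, 1.2, -1.2]
width: 0.175
grip_force: 58.5
```

```bash
python3 -c "
from h import *
go()"
```

```text
t 8.88 eef [ 0.5406 -0.0025  0.0477] yaw 1.56 F [ 2.53  1.17 -1.25] T [-0.05 -0.18  0.03] w 0.175 g 58.5 j [-0.25  0.51  0.23  2.03 -0.19  0.63  1.7 ]
```

Request:
play_rows:
  increments:
    - [1,0.2,0,0,0]
    - [1,0.5,0,0,0]
    - [1,0.9,0,0,0]
    - [1,1.3,0,0,0]
    - [1,1.7,0,0,0]
    - [1,2.1,0,0,0]
    - [1,2.5,0,0,0]
    - [1,2.9,0,0,0]
    - [1,3.3,0,0,0]
    - [1,3.7,0,0,0]
    - [1,4.1,0,0,0]
    - [1,4.5,0,0,0]
    - [1,4.9,0,0,0]
    - [1,5.2,0,0,0]
    - [1,5.4,0,0,0]
    - [1,5.6,0,0,0]
    - [1,5.7,0,0,0]

```text
clock: 10.3
eef_pos: [0.4831, -0.004, 0.0476]
tool_rot: [-0.014, 1.0, 0.0, 0.0]
force: [1.6, 0.8, -1.1]
width: 0.178
grip_force: 58.5
```

Run:
```python
from h import *
go()
c=bot.capture('top');save('drag.png',c['frame'][125:260,215:315],4)
```

```text
t 10.3 eef [ 0.4831 -0.004   0.0476] yaw 1.56 F [ 1.63  0.77 -1.11] T [ 0.01 -0.38 -0.  ] w 0.178 g 58.5 j [-0.26  0.44  0.23  2.16 -0.18  0.56  1.7 ]
```

View pics/drag.png

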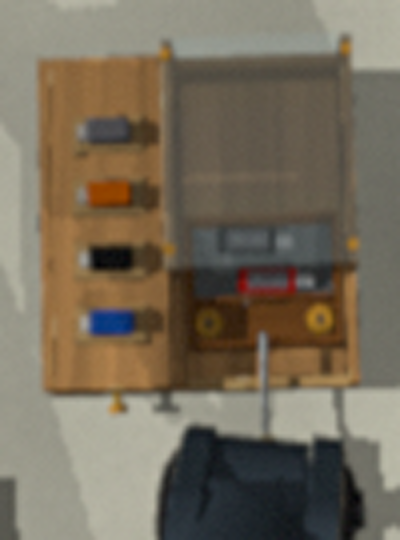

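Request:
play_rows:
  increments:
    - [1,0.3,0,0,0]
    - [1,0.6,0,0,0]
    - [1,0.9,0,0,0]
    - [1,1.1,0,0,0]
    - [1,1.3,0,0,0]
    - [1,1.4,0,0,0]
    - [1,1.4,0,0,0]

```text
clock: 10.93
eef_pos: [0.4688, -0.0044, 0.0476]
tool_rot: [-0.014, 1.0, 0.0, -0.0]
force: [1.7, -1.1, -0.4]
width: 0.171
grip_force: 58.6
```

Request:
play_rows:
  increments:
    - [1,0.05,0,0,0]
    - [1,0.1,0,0,0]
    - [1,0.15,0,0,0]
    - [1,0.2,0,0,0]

```text
clock: 11.27
eef_pos: [0.4674, -0.0045, 0.0476]
tool_rot: [-0.014, 1.0, 0.0, 0.0]
force: [2.3, 0.3, -0.8]
width: 0.176
grip_force: 58.5
```

Request:
play_rows:
  increments:
    - [1,0.05,0,0,0]
    - [1,0.1,0,0,0]

```text
clock: 11.43
eef_pos: [0.4663, -0.0045, 0.0476]
tool_rot: [-0.014, 1.0, 0.0, 0.0]
force: [1.4, -0.5, -1.6]
width: 0.179
grip_force: 58.5
```

Request:
play_rows:
  increments:
    - [1,0.05,0,0,0]
    - [1,0.1,0,0,0]

```text
clock: 11.6
eef_pos: [0.4652, -0.0046, 0.0476]
tool_rot: [-0.014, 1.0, 0.0, 0.0]
force: [2.2, 0.5, -1.7]
width: 0.18
grip_force: 58.5
```

Request:
play_rows:
  increments:
    - [1,0.04,0,0,0]
    - [1,0.08,0,0,0]

```text
clock: 11.77
eef_pos: [0.4645, -0.0046, 0.0476]
tool_rot: [-0.014, 1.0, 0.0, 0.0]
force: [2.2, -0.4, -0.6]
width: 0.174
grip_force: 58.5
```

Request:
play_rows:
  increments:
    - [1,0.04,0,0,0]
    - [1,0.08,0,0,0]

```text
clock: 11.93
eef_pos: [0.4636, -0.0046, 0.0476]
tool_rot: [-0.014, 1.0, 0.0, 0.0]
force: [2.6, 0.6, -0.8]
width: 0.176
grip_force: 58.5
```

Request:
play_rows:
  increments:
    - [1,0.04,0,0,0]
    - [1,0.06,0,0,0]

```text
clock: 12.1
eef_pos: [0.463, -0.0046, 0.0476]
tool_rot: [-0.014, 1.0, 0.0, 0.0]
force: [2.7, -0.3, -0.8]
width: 0.175
grip_force: 58.5
```

Request:
play_rows:
  increments:
    - [1,0.03,0,0,0]
    - [1,0.05,0,0,0]

```text
clock: 12.27
eef_pos: [0.4625, -0.0046, 0.0476]
tool_rot: [-0.014, 1.0, 0.0, -0.0]
force: [2.2, 0.2, -0.8]
width: 0.174
grip_force: 58.5
```

Request:
play_rows:
  increments:
    - [1,0.03,0,0,0]
    - [1,0.05,0,0,0]

```text
clock: 12.43
eef_pos: [0.4622, -0.0046, 0.0476]
tool_rot: [-0.014, 1.0, 0.0, 0.0]
force: [2.1, 0.3, -1.7]
width: 0.174
grip_force: 58.5
```

Request:
play_rows:
  increments:
    - [1,0.03,0,0,0]
    - [1,0.05,0,0,0]

```text
clock: 12.6
eef_pos: [0.4618, -0.0046, 0.0477]
tool_rot: [-0.014, 1.0, 0.0, 0.0]
force: [3.7, 0.0, -1.5]
width: 0.179
grip_force: 58.5
```

Request:
play_rows:
  increments:
    - [1,0.03,0,0,0]
    - [1,0.05,0,0,0]

```text
clock: 12.77
eef_pos: [0.4618, -0.0047, 0.0478]
tool_rot: [-0.014, 1.0, -0.0, 0.001]
force: [5.3, 0.0, -3.7]
width: 0.181
grip_force: 58.4
```

Run:
```python
from h import *
go()
c=bot.capture('top');P=cloud(c);Z=np.where(c['range_z']>.1,P[...,2],-1)
for u in (268,274,286,292): print(u,[(v,int(Z[v,u]*1e3)) for v in range(205,223)])
```

```text
t 12.77 eef [ 0.4618 -0.0047  0.0478] yaw 1.55 F [ 5.31  0.04 -3.7 ] T [-0.03 -0.87 -0.01] w 0.181 g 58.4 j [-0.27  0.41  0.23  2.21 -0.18  0.54  1.69]
268 [(205, 11), (206, 33), (207, 32), (208, 10), (209, 12), (210, 28), (211, 27), (212, 28), (213, 31), (214, 29), (215, -1000), (216, 12), (217, 45), (218, 42), (219, 29), (220, 29), (221, 27), (222, 14)]
274 [(205, 11), (206, 33), (207, 23), (208, 9), (209, 12), (210, 10), (211, 9), (212, 13), (213, 13), (214, 11), (215, 6), (216, 12), (217, 40), (218, 44), (219, 28), (220, 25), (221, 27), (222, 8)]
286 [(205, 14), (206, 35), (207, 12), (208, 10), (209, 10), (210, 15), (211, 11), (212, 7), (213, 9), (214, 12), (215, 8), (216, 9), (217, 37), (218, 35), (219, 31), (220, 25), (221, 27), (222, 2)]
292 [(205, 32), (206, 36), (207, 14), (208, 8), (209, 12), (210, 29), (211, 29), (212, 26), (213, 30), (214, 6), (215, 13), (216, 11), (217, 46), (218, 31), (219, 29), (220, 27), (221, 20), (222, -1)]
```

Request:
play_rows:
  increments:
    - [1,0.03,0,0,0]
    - [1,0.06,0,0,0]

```text
clock: 12.98
eef_pos: [0.4618, -0.0046, 0.0479]
tool_rot: [-0.014, 1.0, -0.0, 0.001]
force: [7.0, -0.7, -3.4]
width: 0.174
grip_force: 58.4
```

Request:
play_rows:
  increments:
    - [1,0.03,0,0,0]
    - [1,0.06,0,0,0]

```text
clock: 13.15
eef_pos: [0.4618, -0.0046, 0.0479]
tool_rot: [-0.014, 1.0, -0.0, 0.002]
force: [8.7, 0.9, -5.2]
width: 0.178
grip_force: 58.4
```

Request:
play_rows:
  increments:
    - [1,0.02,0,0.05,0]
    - [1,0.04,0,0.1,0]

```text
clock: 13.32
eef_pos: [0.4617, -0.0047, 0.0471]
tool_rot: [-0.014, 1.0, -0.0, 0.002]
force: [6.8, 0.9, -1.8]
width: 0.179
grip_force: 58.7
```

Run:
```python
from h import *
go()
```

```text
t 13.32 eef [ 0.4617 -0.0047  0.0471] yaw 1.56 F [ 6.79  0.87 -1.83] T [ 0.01 -1.34  0.04] w 0.179 g 58.7 j [-0.27  0.41  0.23  2.21 -0.18  0.53  1.7 ]
```

Request:
play_rows:
  increments:
    - [1,0.04,0,0.02,0]
    - [1,0.08,0,0.04,0]
    - [1,0.08,0,0.04,0]

```text
clock: 13.57
eef_pos: [0.4617, -0.0046, 0.047]
tool_rot: [-0.014, 1.0, -0.0, 0.003]
force: [9.0, 0.3, -3.1]
width: 0.175
grip_force: 58.7
```

Request:
play_rows:
  increments:
    - [1,0.03,0,0.02,0]
    - [1,0.06,0,0.03,0]
    - [1,0.06,0,0.03,0]

```text
clock: 13.82
eef_pos: [0.4616, -0.0047, 0.0468]
tool_rot: [-0.014, 1.0, -0.0, 0.004]
force: [8.8, -0.2, -3.1]
width: 0.178
grip_force: 58.7
```

Request:
play_rows:
  increments:
    - [1,0.04,0,0,0]
    - [1,0.08,0,0,0]
    - [1,0.08,0,0,0]

```text
clock: 14.07
eef_pos: [0.4616, -0.0046, 0.047]
tool_rot: [-0.014, 1.0, -0.0, 0.005]
force: [10.1, -0.3, -5.0]
width: 0.178
grip_force: 58.5
```

Run:
```python
from h import *
go()
for i in range(4): bot.capture('top'); print(bot.observe()['force'].round(2),bot.observe()['eef_pos'].round(4))
c=bot.capture('scene');save('pull.png',cv2.resize(c['frame'][190:300,230:390],(800,550),interpolation=2))
```

```text
t 14.07 eef [ 0.4616 -0.0046  0.047 ] yaw 1.56 F [10.1  -0.29 -5.01] T [ 0.   -1.83 -0.04] w 0.178 g 58.5 j [-0.27  0.41  0.23  2.21 -0.18  0.53  1.7 ]
[10.79 -0.02 -4.55] [ 0.4617 -0.0046  0.047 ]
[ 9.53 -0.17 -3.38] [ 0.4616 -0.0046  0.047 ]
[10.24  0.03 -3.43] [ 0.4616 -0.0046  0.0469]
[10.13  0.08 -3.59] [ 0.4616 -0.0046  0.0469]
```

View pics/pull.png

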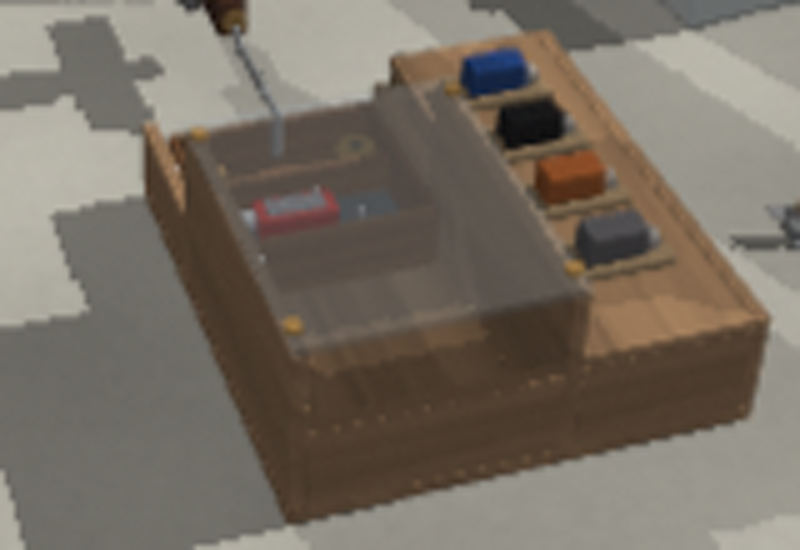

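Request:
play_rows:
  increments:
    - [1,0.05,0,0.02,0]
    - [1,0.1,0,0.04,0]
    - [1,0.1,0,0.04,0]

```text
clock: 14.57
eef_pos: [0.4616, -0.0046, 0.0468]
tool_rot: [-0.014, 1.0, -0.0, 0.006]
force: [12.2, 0.1, -5.2]
width: 0.182
grip_force: 58.4
```

Run:
```python
from h import *
go()
for i in range(4): bot.capture('top'); print(bot.observe()['force'].round(2),bot.observe()['eef_pos'].round(4))
```

```text
t 14.57 eef [ 0.4616 -0.0046  0.0468] yaw 1.56 F [12.23  0.14 -5.21] T [ 0.01 -2.13 -0.05] w 0.182 g 58.4 j [-0.27  0.41  0.23  2.21 -0.18  0.52  1.7 ]
[12.32  0.41 -5.08] [ 0.4616 -0.0046  0.0468]
[11.15  0.04 -5.09] [ 0.4616 -0.0046  0.0468]
[12.2  -0.15 -5.13] [ 0.4616 -0.0046  0.0468]
[11.47  0.08 -4.74] [ 0.4615 -0.0047  0.0467]
```

Request:
play_rows:
  increments:
    - [1,0.02,0,0,0]
    - [1,0.02,0,0,0]
    - [1,0.02,0,0,0]
    - [1,0.02,0,0,0]
    - [1,0.02,0,0,0]
    - [1,0.02,0,0,0]
    - [1,0.02,0,0,0]
    - [1,0.02,0,0,0]
    - [1,0.02,0,0,0]

```text
clock: 15.52
eef_pos: [0.4616, -0.0046, 0.0468]
tool_rot: [-0.014, 1.0, -0.0, 0.006]
force: [12.4, 0.0, -5.0]
width: 0.181
grip_force: 58.5
```

Request:
play_rows:
  increments:
    - [1,0.01,0,0,0]
    - [1,0.01,0,0,0]
    - [1,0.01,0,0,0]
    - [1,0.01,0,0,0]
    - [1,0.01,0,0,0]
    - [1,0.01,0,0,0]
    - [1,0.01,0,0,0]
    - [1,0.01,0,0,0]
    - [1,0.01,0,0,0]

```text
clock: 16.27
eef_pos: [0.4616, -0.0046, 0.0468]
tool_rot: [-0.014, 1.0, -0.0, 0.006]
force: [11.8, -0.2, -5.9]
width: 0.172
grip_force: 58.4
```

Run:
```python
from h import *
go()
```

```text
t 16.27 eef [ 0.4616 -0.0046  0.0468] yaw 1.56 F [11.84 -0.24 -5.94] T [-0.03 -2.27 -0.04] w 0.172 g 58.4 j [-0.27  0.41  0.23  2.21 -0.18  0.52  1.7 ]
```

Request:
play_rows:
  increments:
    - [1,-0.1,0,0,0]
    - [1,-0.2,0,-0.05,0]
    - [1,-0.3,0,-0.1,0]
    - [1,-0.4,0,-0.1,0]
    - [1,-0.5,0,-0.15,0]
    - [1,-0.7,0,-0.2,0]
    - [1,-0.9,0,-0.2,0]
    - [1,-1.1,0,-0.2,0]
    - [1,-1.3,0,-0.2,0]
    - [1,-1.3,0,-0.2,0]

```text
clock: 17.1
eef_pos: [0.4686, -0.0044, 0.0473]
tool_rot: [-0.014, 1.0, 0.0, -0.001]
force: [-0.6, 0.2, -0.1]
width: 0.176
grip_force: 59.1
```

Run:
```python
from h import *
go()
c=bot.capture('top');save('free.png',c['frame'][130:238,250:310],6)
```

```text
t 17.1 eef [ 0.4686 -0.0044  0.0473] yaw 1.56 F [-0.61  0.18 -0.05] T [-0.04 -0.05  0.04] w 0.176 g 59.1 j [-0.27  0.42  0.23  2.19 -0.18  0.55  1.7 ]
```

View pics/free.png

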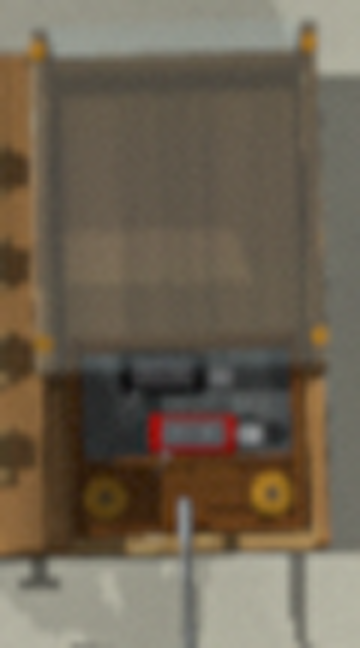

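Request:
play_rows:
  increments:
    - [1,0,0,-0.8,0]
    - [1,0,0,-2,0]
    - [1,0,0,-4,0]
    - [1,0,0,-6.5,0]
    - [1,0,0,-9,0]
    - [1,0,0,-11.2,0]
    - [1,0,0,-11.2,0]
    - [1,0,0,-11.2,0]

```text
clock: 17.82
eef_pos: [0.4694, -0.0044, 0.1608]
tool_rot: [-0.014, 1.0, 0.0, 0.001]
force: [-0.2, 1.2, -0.9]
width: 0.176
grip_force: 59.1
```

Run:
```python
from h import *
go((.4866,-.3149,.16,12.27))
c=bot.capture('scene');save('up.png',cv2.resize(c['frame'][120:300,180:380],(800,600)[:2],interpolation=2))
d=bot.capture('top');P=cloud(d);Z=np.where(d['range_z']>.1,P[...,2],-1)
for v in range(180,240,2):
    r=Z[v,268:296];k=np.nonzero((r>.12)&(r<.18))[0]
    if len(k) and len(k)<6: print(v,268+k,P[v,268+int(k.mean())].round(3))
```

```text
t 17.82 eef [ 0.4694 -0.0044  0.1608] yaw 1.56 F [-0.18  1.18 -0.91] T [0.04 0.01 0.01] w 0.176 g 59.1 j [-0.33  0.23  0.29  2.11 -0.09  0.81  1.61]
(0.4866, -0.3149, 0.16, 12.27) -> [ -0.87 -31.09   0.06] turn -0.1869
210 [279 280] [0.593 0.001 0.16 ]
212 [279 280] [0.588 0.001 0.161]
214 [279 280] [0.582 0.001 0.164]
216 [279 280] [0.577 0.001 0.164]
218 [279 280] [0.572 0.001 0.16 ]
220 [279 280] [0.567 0.001 0.161]
222 [279 280] [0.562 0.001 0.164]
224 [279 280] [0.557 0.001 0.162]
226 [279 280] [0.552 0.001 0.162]
228 [279 280] [0.547 0.001 0.162]
230 [280] [ 0.542 -0.002  0.162]
232 [280 281] [ 0.537 -0.002  0.164]
234 [280 281] [ 0.532 -0.002  0.162]
236 [280 281] [ 0.527 -0.002  0.163]
238 [278 279 280 281 282] [ 0.521 -0.002  0.18 ]
```

Request:
play_rows:
  increments:
    - [1,-0.9,-31.1,0,-0.187]
    - [1,-0.9,-31.1,0,-0.187]
    - [1,-0.9,-31.1,0,-0.187]
    - [1,-0.9,-31.1,0,-0.187]
    - [1,-0.9,-31.1,0,-0.187]
    - [1,-0.9,-31.1,0,-0.187]
    - [1,-0.9,-31.1,0,-0.187]
    - [1,-0.9,-31.1,0,-0.187]
    - [1,-0.9,-31.1,0,-0.187]
    - [1,-0.9,-31.1,0,-0.187]
    - [1,-0.9,-31.1,0,-0.187]
    - [1,-0.9,-31.1,0,-0.187]
    - [1,-0.9,-31.1,0,-0.187]

```text
clock: 19.0
eef_pos: [0.4866, -0.3132, 0.159]
tool_rot: [-0.108, 0.994, 0.001, -0.0]
force: [-0.1, -0.2, -1.3]
width: 0.177
grip_force: 59.1
```

```bash
python3 -c "
from h import *
go((.4866,-.3149,.06,12.27),(.4866,-.3149,.0395,12.27))"
```

```text
t 19.0 eef [ 0.4866 -0.3132  0.159 ] yaw 12.42 F [-0.15 -0.2  -1.33] T [-0.01 -0.01  0.01] w 0.177 g 59.1 j [ 0.22  0.41  0.37  1.87 -0.19  0.9   2.46]
(0.4866, -0.3149, 0.06, 12.27) -> [ 0.03 -0.18  9.9 ] turn 0.0027
(0.4866, -0.3149, 0.0395, 12.27) -> [ 0.03 -0.19 11.95] turn 0.0027
```

Request:
play_rows:
  increments:
    - [1,0,-0.1,0,0]
    - [1,0,-0.1,1,0]
    - [1,0,-0.1,3,0]
    - [1,0,-0.1,5,0]
    - [1,0,-0.1,6,0]
    - [1,0,-0.1,6,0]

```text
clock: 19.5
eef_pos: [0.485, -0.3146, 0.0968]
tool_rot: [-0.107, 0.994, 0.002, -0.002]
force: [-0.4, 0.1, -0.2]
width: 0.172
grip_force: 59.1
```

```bash
python3 -c "
from h import *
go((.4866,-.3149,.06,12.27),(.4866,-.3149,.0395,12.27))"
```

```text
t 19.5 eef [ 0.485  -0.3146  0.0968] yaw 12.31 F [-0.38  0.08 -0.22] T [-0.02  0.11  0.01] w 0.172 g 59.1 j [ 0.24  0.49  0.34  1.91 -0.23  0.78  2.5 ]
(0.4866, -0.3149, 0.06, 12.27) -> [-0.16 -0.08  3.68] turn 0.0006
(0.4866, -0.3149, 0.0395, 12.27) -> [-0.17 -0.08  5.73] turn 0.0006
```

Within the notch play. Lower gently.

Request:
play_rows:
  increments:
    - [1,-0.1,-0.03,1,0]
    - [1,-0.1,-0.03,2,0]
    - [1,-0.1,-0.03,3,0]
    - [1,-0.1,-0.03,4,0]
    - [1,-0.1,-0.03,4.8,0]
    - [1,-0.1,-0.03,5.1,0]
    - [1,-0.1,-0.03,5.1,0]

```text
clock: 20.08
eef_pos: [0.4871, -0.3158, 0.0474]
tool_rot: [-0.107, 0.994, 0.001, -0.001]
force: [-0.2, 0.1, 0.1]
width: 0.18
grip_force: 59.1
```

```bash
python3 -c "
from h import *
go((.4866,-.3149,.0395,12.27))"
```

```text
t 20.08 eef [ 0.4871 -0.3158  0.0474] yaw 12.27 F [-0.16  0.09  0.07] T [ 0.01  0.04 -0.01] w 0.18 g 59.1 j [ 0.27  0.57  0.31  1.94 -0.26  0.68  2.53]
(0.4866, -0.3149, 0.0395, 12.27) -> [0.03 0.1  0.79] turn -0.0
```

Request:
play_rows:
  increments:
    - [1,0,0.09,0.2,0]
    - [1,0,0.09,0.4,0]
    - [1,0,0.09,0.6,0]
    - [1,0,0.09,0.75,0]
    - [1,0,0.09,0.75,0]
    - [1,0,0.09,0.75,0]

```text
clock: 20.58
eef_pos: [0.4875, -0.3153, 0.041]
tool_rot: [-0.107, 0.994, 0.0, 0.0]
force: [-1.2, 0.4, -0.3]
width: 0.177
grip_force: 59.1
```

```bash
python3 -c "
from h import *
go()"
```

```text
t 20.58 eef [ 0.4875 -0.3153  0.041 ] yaw 12.27 F [-1.18  0.4  -0.26] T [-0.02  0.04 -0.01] w 0.177 g 59.1 j [ 0.27  0.57  0.31  1.94 -0.27  0.67  2.53]
```

Request:
play_rows:
  increments:
    - [1,0.05,0.03,0.05,0]
    - [1,0.05,0.03,0.1,0]
    - [1,0.05,0.03,0.15,0]
    - [1,0.05,0.03,0.15,0]

```text
clock: 20.92
eef_pos: [0.4869, -0.3151, 0.0396]
tool_rot: [-0.107, 0.994, 0.0, 0.0]
force: [-0.8, 0.2, 1.3]
width: 0.177
grip_force: 59.4
```

```bash
python3 -c "
from h import *
go()"
```

```text
t 20.92 eef [ 0.4869 -0.3151  0.0396] yaw 12.27 F [-0.8   0.15  1.33] T [0.08 0.   0.05] w 0.177 g 59.4 j [ 0.27  0.58  0.31  1.94 -0.27  0.66  2.53]
```

Request:
play_rows:
  increments:
    - [0.75,0,0,0,0]
    - [0.6,0,0,0,0]
    - [0.4,0,0,0,0]
    - [0.3,0,0,0,0]
    - [0.3,0,0,0,0]
    - [0.3,0,0,0,0]

```text
clock: 21.42
eef_pos: [0.4869, -0.3151, 0.0395]
tool_rot: [-0.107, 0.994, 0.0, -0.0]
force: [0.7, -0.6, -0.0]
width: 0.705
grip_force: 0.0
```

Request:
play_rows:
  increments:
    - [0.3,0,0,-1,0]
    - [0.3,0,0,-3,0]
    - [0.3,0,0,-6,0]
    - [0.3,0,0,-10,0]
    - [0.3,0,0,-13,0]
    - [0.3,0,0,-13,0]
    - [0.3,0,0,-13,0]

```text
clock: 22.0
eef_pos: [0.488, -0.3158, 0.1722]
tool_rot: [-0.107, 0.994, -0.001, 0.002]
force: [-0.4, 0.1, -0.1]
width: 0.697
grip_force: 0.0
```

Request:
play_rows:
  increments:
    - [0.3,8,4,-4,0]
    - [0.3,8,12,-4,0]
    - [0.3,8,18,-4,0]
    - [0.3,8,18,-4,0]
    - [0.3,8,18,-4,0]
    - [0.3,8,18,-4,0]

```text
clock: 22.5
eef_pos: [0.3663, -0.1504, 0.2083]
tool_rot: [-0.11, 0.994, 0.002, -0.002]
force: [-0.3, -0.5, -0.6]
width: 0.703
grip_force: 0.0
```

Run:
```python
from h import *
go()
c=bot.capture('scene');d=bot.capture('top')
hsv=cv2.cvtColor(d['frame'],cv2.COLOR_RGB2HSV);m=np.zeros((420,560),bool);m[205:280,370:410]=((hsv[...,0]<14)&(hsv[...,1]>110))[205:280,370:410]
v,u=np.nonzero(m);W=np.array([plane(d,x,y,.061)[:2] for x,y in zip(u,v)]);r=cv2.minAreaRect((W*1000).astype(np.float32));print(r,np.median(cloud(d)[v,u,2]))
save('end.png',np.hstack([cv2.resize(c['frame'][180:310,130:390],(520,400)),cv2.resize(d['frame'][190:290,360:430],(280,400))]))
```

```text
t 22.5 eef [ 0.3663 -0.1504  0.2083] yaw 12.65 F [-0.27 -0.49 -0.64] T [ 0.03 -0.03  0.04] w 0.703 g 0.0 j [-0.03  0.03  0.32  2.2  -0.02  0.92  2.1 ]
((483.8256530761719, -312.40545654296875), (107.28192901611328, 19.23872947692871), 13.897516250610352) 0.060239495572187995
```

View pics/end.png

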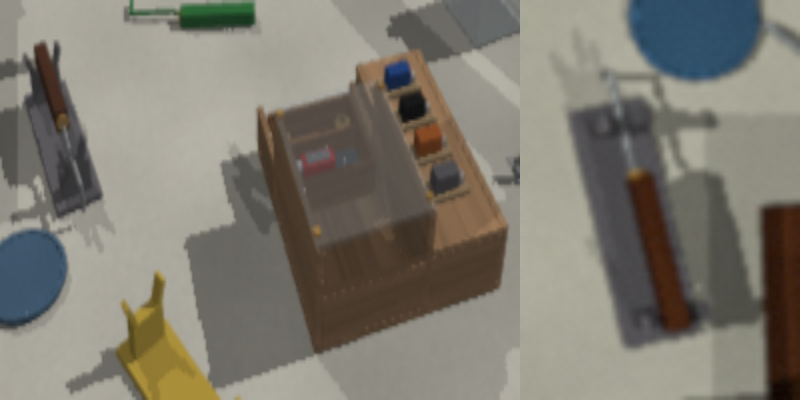

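```bash
python3 -c "
from h import *
print(bot.sign_off())"
```

```text
the job is handed in; nothing more can be done
None
```

Job handed in after about 22.5 s of robot time: the tray is square against the rail after a pull of about 12 N held for roughly 1.5 s (no reading above 12.4 N), both headshells are in it and the hook is back in its rest; I broke the picture limit by viewing 12 against 10, and did not describe every picture right after viewing it.

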